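Set up a mounted bead rosette and hold the magnifying glass over it

ROBOT

A 6-joint arm with a two-finger parallel gripper is mounted at the origin on a cart in front of the work surface, level with it; the furniture and walls round the work are solid. World frame = base frame: x ahead of the robot, y to its left, z up, the work surface at z = 0. Lengths are in m, angles in rad, forces in N, time in s.
With the tool pointing down it reaches from about 0.35 to 0.775 m from the base axis. Payload 7.3 kg.
Tool frame: the origin (TCP) lies at the very end of the fingers, on their centre line; the grasp point (between the pads) lies 19 mm behind it; z points along the fingers, y is the line along which they close (so a half turn about z gives the same grasp; the last joint's range is limited). The gripper opens to 92 mm and grips with 3 to 60 N. Pads are 19 mm wide; open, the fingers measure 130 mm over their backs; the gripper's body (75 mm by 190 mm) begins 47 mm behind the grasp point.
Start: joints at [-1.302, 0.342, 1.524, -0, 1.275, -0.146], TCP at [0.212, -0.48, 0.227] pointing down, gripper open.
Joint ranges: [-2.53, 2.53], [-0.77, 2.02], [0.04, 2.7], [-1, 4.14], [0.28, 2.66], [-3.11, 3.11]. Speed limits (rad/s): [2.57, 2.57, 3.14, 3.14, 3.14, 3.14].

INTERFACE

Orientations are given as [roll, pitch, yaw] about the fixed x, y, z axes, in that order (R = Rz(yaw) Ry(pitch) Rx(roll)).
In Python, from cell import * gives the robot as it stands.
- The arm moves only by the tool step_arm, never from a script. Its argument "commands" is a list of rows, each a list of 7 numbers: the opening, from 0 (shut) to 1 (fully open), then the shift along the world's x, y, z in cm, then the turn, a rotation vector about the world's x, y, z in rad. A call has 1 to 5 rows; each row is the pose to reach, as a shift and turn from the pose commanded when the call began; what a row does not reach only later rows make up. A row lasts 1/12 s, in which the tool goes at most 41.7 mm and 7.16 degrees, less where a joint would pass 70% of its speed; a pose out of reach is approached as far as the arm can. A call with a gripper value outside its range is refused whole. The fingers move at their own pace and stop on an object; "grip_force" is the grip in N (left out, the last holds). Time passes only in rows, so rows that repeat a pose let the fingers close. It gives the time, the measured TCP pose, the force, the opening and the grip force at its end, in the units of the state.
- observe(): the state, without advancing time (a new reading comes with each control period).
- read_camera(name): name is "scene" or "top"; returns the picture (400x640x3 uint8, red, green, blue); there is no depth.
- camera_model(name): a dict with "vfov" (degrees; the focal length in pixels is half the picture's height over the tangent of half this angle, whatever the lens; pixels are square), "cx", "cy" (the principal point, pixels), "k1" (the pictures are not rectified: a ray, as slopes to the right and down, at radius r is drawn at 1 + k1 r^2 times it, then the intrinsics apply), "world_to_cam" (4x4, takes a point from world to camera coordinates). Camera axes: x right, y up, looking along -z (the intrinsics and any distortion apply to the point x, -y, -z); pixel columns grow to the right and rows downward; lengths in m; the calibration is good to about 2 mm. A picture is of the moment at which its call begins. camera_model takes no time and is no camera call.
- hand_in(): hands the job in; it is judged then, once.
The state is a dict: "time": time; "qpos": joint angles; "qvel": joint speeds; "joint_efforts": joint torques, N m; "tool_pos": TCP position; "tool_rot": TCP orientation; "contact_force": force on the tool from outside, world axes, zero at the start; "torque": the same for the moment, N m; "opening": finger opening in m; "grip_force": force on a finger pad.
Only numpy, scipy, OpenCV 4.12 (cv2) and the standard library are available. Lean on these libraries where they do the work, as an engineer would, in place of code of your own. Each camera call takes 0.05 s, during which the arm holds its last target. There are 200 camera calls.

TASK

Get the mounted bead rosette ready for inspection: pick up the wooden mount that carries the rosette by its wooden sides without touching the beads, seat it flat and square in the pocket of the inspection stage, and let go of it. Then take the magnifying glass by its handle (keep the fingers off the lens), draw it up out of its sloping slot stand, turn it until the lens is level and hold it centred over the rosette, about 8 cm above the top of the beads. Finish while still holding it there, still and touching nothing else, with the rosette still seated and the blank mount, the thread spool and the wax pot left where they stood.

Things in the scene. Friction and masses are not known exactly. Their poses are not given: they have to be found in the camera images.
- rosette_mount: loose rectangular block of pale wood, 80 (its x) x 54 (its y) x 20 mm high, 80 g, grey felt panel on top with a brown bead rosette (31 mm across, 14 mm high) fixed at its middle. Origin: centre of the underside; z up. It lies flat on the table, near the robot; it and the blank mount may have changed places. Its 80 mm length lies roughly along world x.
- rosette: the bead rosette fixed on the middle of that mount, 31 x 30 x 14 mm; origin at the centre of its underside, 20.5 mm above the mount's underside. Not to be touched.
- rosette_top (a point): the top of the beads, over the middle of the mount, 34 mm above its underside
- blank_mount: loose block of the same wood and size with a felt panel but nothing on it; origin at the centre of its underside. Leave it alone.
- stage: fixed stage: dark wooden plate 130 (x) x 110 (y) x 20 mm with a pocket at its middle, parallel to its sides, 83 (x) x 57 (y) mm, chamfered mouth, 7 mm deep: a seated mount stands 13 mm proud and can be held by its upper part with the fingertips above the plate. Aluminium scale along the -y edge. Origin: centre of the underside, on the table.
- pocket (a point): middle of the pocket's floor, 13 mm above the stage's underside
- magnifier: loose magnifying glass, about 95 g, balance point about 57 mm from the lens centre. Origin: lens centre; z: lens normal; the handle points along its -x: a flat-sided black bar 18 (y) x 14 (z) mm, 50 to 135 mm from the lens centre. It stands lens down in the stand's slot, handle up at 50 degrees, leaning to the stand's -x; the handle's middle is then 124 mm above the table.
- lens: the lens with its round steel rim, 76 mm across and 10 mm thick, part of the magnifier; origin at the lens centre, z the lens normal. Not to be touched by the fingers.
- stand: fixed wooden slot stand, foot 130 (x) x 100 (y) x 14 mm, origin under its middle. The slot slopes up at 50 degrees to the stand's -x (roughly to the robot), 14 mm wide, 80 mm between cheeks; its boards cover 42 mm (upper, far) and 72 mm (lower, near) of the glass from the slot floor: it comes out along its handle's slope, free after about 80 mm; lifted straight up it jams.
- slot_rest (a point): where the lens centre rests in the slot, 54 mm above the table (fixed to the stand)
- spool_0: standing reel of thread, 29 x 29 x 52 mm, bystander; origin at the centre of its underside
- wax_pot: round pot with a lid, 58 x 58 x 50 mm, bystander; origin at the centre of its underside

How it is judged:
By the outcome, as a careful person would: the job done as asked, in the order asked, and still so for the second after the job is handed in, while the arm keeps its last pose, push and grip.
It also fails if it takes over 58 s, if anything falls off the work surface, if the arm or the gripper's body presses on something with over 40 N, if the wrist force passes 120 N, or if a joint passes its speed limit or range.

## Working session

There is one attempt and no reset: what is moved stays moved. The work goes in short steps, Python scripts to look and compute and a tool call to move; the robot and the scene stay as the last step left them, time stands still between calls to the robot, and variables do not carry over. Pictures are saved under pics/ and viewed, at most 10 in all, crops included, and the job is handed in when it is done.

Besides the shell and the picture viewer there is one more tool, called after "Request:" in YAML: its name, and indented under it one key for each argument. step_arm: Moves the arm, as the interface text tells. Its arguments: {"type":"object","properties":{"commands":{"type":"array"},"grip_force":{"type":"number"}},"required":["commands"]}

```bash
mkdir -p pics; ls; cat > h.py <<'E'
from cell import *
import numpy as np, cv2
def ray(cam,u,v):
    m=camera_model(cam); f=200/np.tan(np.radians(m["vfov"])/2)
    d=np.array([(u-m["cx"])/f,(v-m["cy"])/f]); p=d.copy()
    for _ in range(30): p=d/(1+m["k1"]*(p@p))
    T=np.array(m["world_to_cam"]); R=T[:3,:3]; o=-R.T@T[:3,3]
    return o, R.T@np.array([p[0],-p[1],-1])
def onz(cam,u,v,z):
    o,d=ray(cam,u,v); return o+d*(z-o[2])/d[2]
def proj(cam,P):
    m=camera_model(cam); f=200/np.tan(np.radians(m["vfov"])/2)
    T=np.array(m["world_to_cam"]); c=T[:3,:3]@np.array(P)+T[:3,3]
    p=np.array([c[0],-c[1]])/-c[2]; p=p*(1+m["k1"]*(p@p))
    return p*f+[m["cx"],m["cy"]]
def save(cam,name):
    im=read_camera(cam); cv2.imwrite(f"pics/{name}.png",cv2.cvtColor(im,cv2.COLOR_RGB2BGR)); return im
E
python3 - <<'E'
from h import *
for c in("top","scene"):
    save(c,c+"0"); m=camera_model(c); print(m["vfov"],m["k1"],np.round(ray(c,320,200),3).tolist())
E
```

```text
pics
48.65163602184268 -0.0349128787239125 [[0.508, 0.251, 1.076], [0.044, -0.024, -0.999]]
42.66301352410149 0.014443723545430099 [[-0.068, 0.786, 0.629], [0.639, -0.517, -0.57]]
```

View pics/top0.png

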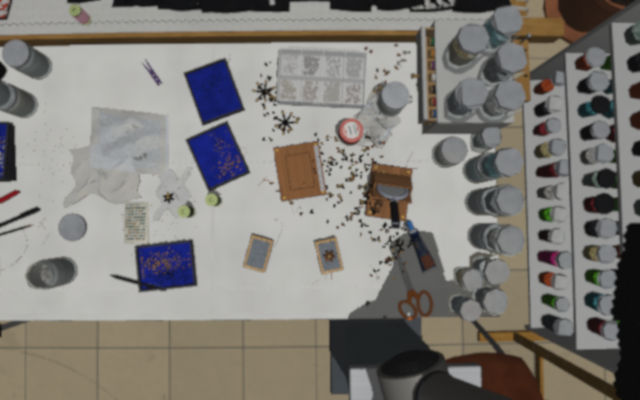

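View pics/scene0.png

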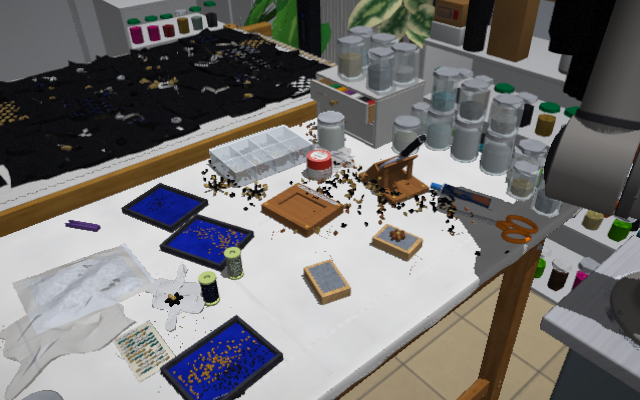

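The top view has +x up and +y to the left. It shows the rosette mount at about (329,254), the blank at (258,252), the stage at (299,170), the stand at (390,191) with the handle running to (395,222), the red wax pot at (350,130) and the spools at (212,200). The scene view agrees: mount at (397,240), stage at (303,210), handle end at (420,140).

```bash
python3 - <<'E'
from h import *
im=cv2.imread("pics/top0.png"); cv2.imwrite("pics/topcrop.png",cv2.resize(im[130:280,235:435],None,fx=4,fy=4,interpolation=cv2.INTER_CUBIC))
hsv=cv2.cvtColor(im,cv2.COLOR_BGR2HSV)
m=((hsv[...,2]<215)&((hsv[...,1]>40)|(hsv[...,2]<150))).astype(np.uint8)
for n,(a,b,c,d),z in(("mount",(305,230,352,278),.02),("stage",(268,136,332,206),.02)):
    k=np.zeros_like(m);k[b:d,a:c]=m[b:d,a:c]; k=cv2.morphologyEx(k,cv2.MORPH_OPEN,np.ones((5,5)))
    cs,_=cv2.findContours(k,0,2); C=max(cs,key=cv2.contourArea)
    P=np.array([onz("top",*q[0],z)[:2] for q in C]).astype(np.float32)
    r=cv2.minAreaRect(P*1000); print(n,r, cv2.boundingRect(C))
for n,p in(("mount",(329,254)),("stage",(299,170)),("stand",(390,191))): print(n,onz("top",*p,.02).round(3))
E
```

```text
mount ((425.3797302246094, 208.3838348388672), (86.00756072998047, 55.572303771972656), 12.43850326538086) (314, 236, 29, 38)
stage ((624.4285888671875, 275.3951416015625), (136.38206481933594, 111.86766052246094), 8.420170783996582) (274, 141, 52, 61)
mount [0.426 0.206 0.02 ]
stage [0.627 0.276 0.02 ]
stand [0.575 0.058 0.02 ]
```

View pics/topcrop.png

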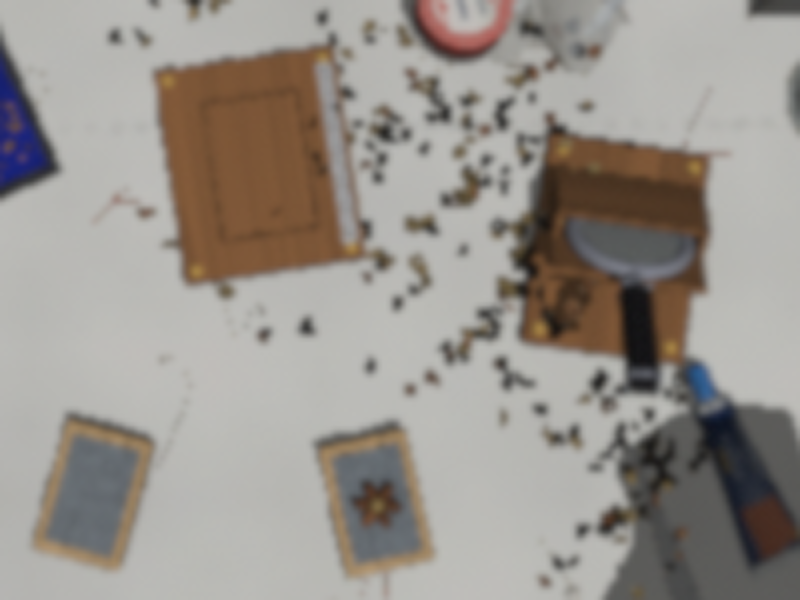

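The crop shows the stage corners at (157,72), (327,46), (363,255) and (190,283), with the pocket outlined. The mount's top corners are near (319,447), (404,431), (434,557) and (348,576). The stand's foot corners are near (552,133), (708,155), (685,362) and (522,340), and the handle runs from (635,285) to (644,385).

```bash
python3 - <<'E'
from h import *
def px(u,v): return ((u+.5)/4-.5+235,(v+.5)/4-.5+130)
def g(l,z): return np.array([onz("top",*px(*q),z) for q in l])
def rep(n,C):
    c=C.mean(0); d=(C[0]-C[3])+(C[1]-C[2]); e=(C[0]-C[1])+(C[3]-C[2])
    print(n,c.round(4),"yaw x",np.degrees(np.arctan2(d[1],d[0])).round(1),"yaw y",np.degrees(np.arctan2(-e[0],e[1])).round(1),"len",np.linalg.norm(d)/2,np.linalg.norm(e)/2)
rep("stage",g([(157,72),(327,46),(363,255),(190,283)],.02))
rep("pocket",g([(203,102),(298,90),(319,230),(220,242)],.02))
rep("mount",g([(319,447),(404,431),(434,557),(348,576)],.02))
rep("felt",g([(333,457),(398,444),(418,548),(354,562)],.02))
print("ros",g([(377,504)],.034))
rep("stand",g([(552,133),(708,155),(685,362),(522,340)],.014))
print("handle mid at z .124?",g([(638,335)],.124), "end z .155",g([(644,380)],.16),"start",g([(635,282)],.09))
# two-view handle end
im=cv2.imread("pics/scene0.png"); cv2.imwrite("pics/sc.png",cv2.resize(im[120:270,250:450],None,fx=4,fy=4,interpolation=cv2.INTER_CUBIC))
s=observe(); print(s["tool_pos"],s["tool_rot"],s["opening"],s["time"])
E
```

```text
stage [0.6259 0.2747 0.02  ] yaw x 8.9 yaw y 8.6 len 0.12818386287990113 0.10405360326564103
pocket [0.6245 0.2743 0.02  ] yaw x 7.3 yaw y 6.7 len 0.08507728851203031 0.05856660195706608
mount [0.4231 0.2066 0.02  ] yaw x 12.5 yaw y 11.0 len 0.07741168376608633 0.05185853241191774
felt [0.4231 0.2069 0.02  ] yaw x 10.6 yaw y 11.2 len 0.06298742932747131 0.0391564189980084
ros [[0.42343586 0.20676886 0.034     ]]
stand [0.5744 0.0597 0.014 ] yaw x -8.3 yaw y -8.3 len 0.12625111266235778 0.0972961693590606
handle mid at z .124? [[0.51998729 0.06890663 0.124     ]] end z .155 [[0.49619598 0.07308112 0.16      ]] start [[0.55005759 0.06355858 0.09      ]]
[ 0.21149474 -0.48011058  0.22610928] [-3.14019528e+00 -2.11852439e-04  4.14805007e-01] 0.09211736300785453 0.1
```

View pics/sc.png

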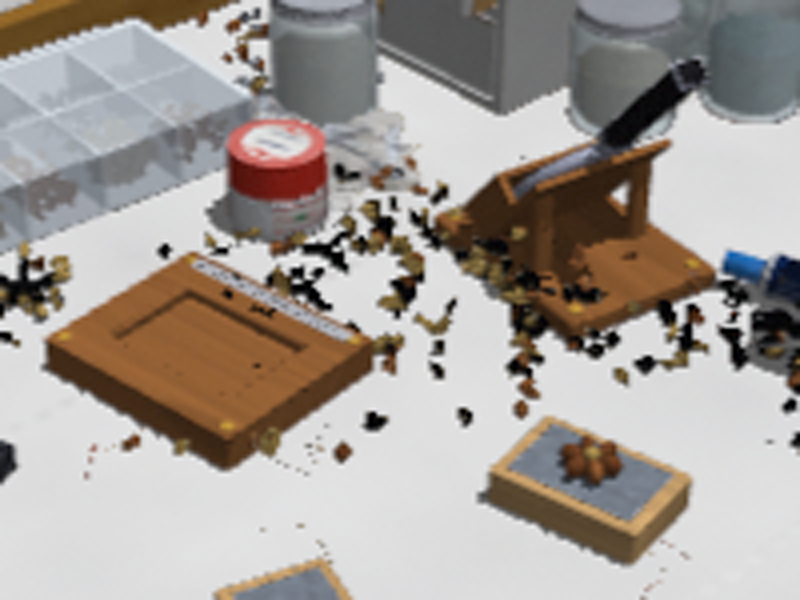

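The scene crop shows the stage top corners at (193,257), (372,343), (228,438) and (50,340). The mount top corners are at (548,418), (690,482), (630,538) and (490,480), and the handle end is at (690,72). I'll check these against the top view and start moving.

```bash
python3 - <<'E'
from h import *
def px(u,v): return ((u+.5)/4-.5+250,(v+.5)/4-.5+120)
def pt(u,v): return ((u+.5)/4-.5+235,(v+.5)/4-.5+130)
def g(l,z): return np.array([onz("scene",*px(*q),z) for q in l])
for n,l in(("stage",[(193,257),(372,343),(228,438),(50,340)]),("mount",[(548,418),(690,482),(630,538),(490,480)])):
    C=g(l,.02); print(n,C.mean(0).round(4)); a=C[0]-C[1]+C[3]-C[2]; b=C[2]-C[1]+C[3]-C[0]
    print(np.degrees(np.arctan2(a[1],a[0])),np.degrees(np.arctan2(-b[0],b[1])),np.linalg.norm(a)/2,np.linalg.norm(b)/2)
o1,d1=ray("scene",*px(690,72)); o2,d2=ray("top",*pt(644,380))
A=np.c_[d1,-d2]; t=np.linalg.lstsq(A,o2-o1,rcond=None)[0]; print("hend",o1+d1*t[0],o2+d2*t[1])
E
```

```text
stage [0.6259 0.2728 0.02  ]
8.536143519522586 7.324727869682507 0.1265846979867316 0.10533096318644654
mount [0.4214 0.2076 0.02  ]
12.48786545966898 12.940041814065333 0.07611032441435352 0.05404831456665697
hend [0.49483019 0.07118959 0.15673136] [0.49615136 0.07239661 0.1564799 ]
```

Request:
step_arm:
  commands:
    - [1,2,3.5,0,0,0,0]
    - [1,4,7,0,0,0,0]
    - [1,6,10.5,0,0,0,0]
    - [1,8,14,0,0,0,0]
    - [1,10,17.5,0,0,0,0]

```text
time: 0.52
tool_pos: [0.3119, -0.3037, 0.2265]
tool_rot: [-3.141, 0.0, 0.414]
contact_force: [1.3, -0.7, 1.1]
opening: 0.0917
grip_force: 0.0
```

Request:
step_arm:
  commands:
    - [1,2,3.5,0,0,0,0]
    - [1,4,7,0,0,0,0]
    - [1,6,10.5,0,0,0,0]
    - [1,7,14.5,0,0,0,0]
    - [1,7,18.5,0,0,0,0]

```text
time: 0.93
tool_pos: [0.3828, -0.1187, 0.2265]
tool_rot: [3.141, -0.001, 0.415]
contact_force: [0.4, 0.4, 0.0]
opening: 0.092
grip_force: 0.0
```

Request:
step_arm:
  commands:
    - [1,0.6,4,0,0,0,-0.05]
    - [1,1.2,8,0,0,0,-0.1]
    - [1,1.8,12,0,0,0,-0.15]
    - [1,2.4,16,0,0,0,-0.2]
    - [1,3,20,0,0,0,-0.218]

```text
time: 1.35
tool_pos: [0.4112, 0.0816, 0.2267]
tool_rot: [3.141, 0.0, 0.194]
contact_force: [0.4, 0.4, 0.2]
opening: 0.0918
grip_force: 0.0
```

Request:
step_arm:
  commands:
    - [1,0.4,4,0,0,0,0]
    - [1,0.8,8,0,0,0,0.015]
    - [1,1.1,12.5,0,0,0,0.015]
    - [1,1.1,12.5,-4,0,0,0.015]
    - [1,1.1,12.5,-8,0,0,0.015]

```text
time: 1.77
tool_pos: [0.4238, 0.2077, 0.1471]
tool_rot: [-3.141, -0.006, 0.217]
contact_force: [0.2, -0.8, -1.0]
opening: 0.0915
grip_force: 0.0
```

Request:
step_arm:
  commands:
    - [1,0,0,-4,0,0,0]
    - [1,0,0,-7,0,0,0]
    - [1,0,0,-9,0,0,0]
    - [1,0,0,-9,0,0,0]
    - [1,0,0,-9,0,0,0]

```text
time: 2.18
tool_pos: [0.422, 0.2043, 0.0562]
tool_rot: [3.141, 0.003, 0.212]
contact_force: [-0.6, -0.8, 0.4]
opening: 0.092
grip_force: 0.0
```

```bash
python3 - <<'E'
from h import *
a=save("top","t1"); b=save("scene","s1"); print(observe()["tool_pos"],observe()["tool_rot"])
A=cv2.resize(a[215:290,280:380],None,fx=4,fy=4,interpolation=2); B=cv2.resize(b[185:285,340:440],None,fx=4,fy=4,interpolation=2)
o=np.zeros((400,800,3),np.uint8); o[:300,:400]=A; o[:,400:]=B; cv2.imwrite("pics/c1.png",o[...,::-1])
E
```

```text
[0.42359854 0.20477908 0.05800184] [-3.14151758e+00 -2.18426126e-03  2.11744368e-01]
```

View pics/c1.png

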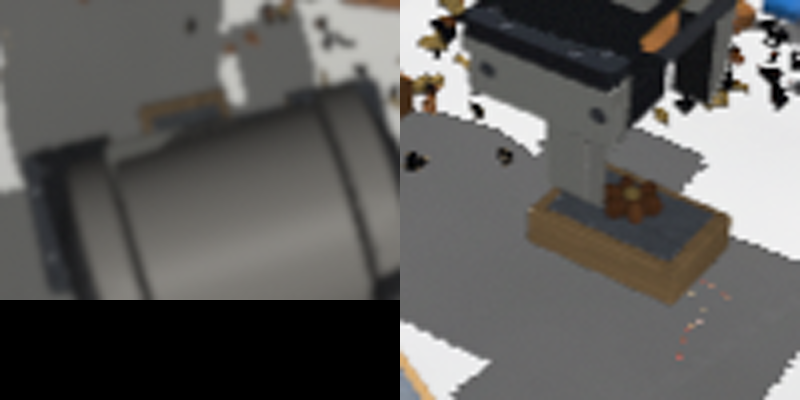

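The close view shows the near finger at about (580,200), just outside the mount's +y side and midway along its length, with the beads clear. Going down and closing.

Request:
step_arm:
  commands:
    - [1,0,0,-2.5,0,0,0]
    - [1,0,0,-4,0,0,0]
    - [1,0,0,-4.7,0,0,0]
    - [1,0,0,-4.7,0,0,0]
    - [1,0,0,-4.7,0,0,0]

```text
time: 2.7
tool_pos: [0.4234, 0.2047, 0.0108]
tool_rot: [-3.142, -0.002, 0.212]
contact_force: [0.3, 1.0, -0.1]
opening: 0.0918
grip_force: 0.0
```

Request:
step_arm:
  commands:
    - [0.4,0,0,0,0,0,0]
    - [0.4,0,0,0,0,0,0]
    - [0.4,0,0,0,0,0,0]
    - [0.4,0,0,0,0,0,0]
    - [0.4,0,0,0,0,0,0]
  grip_force: 25

```text
time: 3.12
tool_pos: [0.4228, 0.2046, 0.0101]
tool_rot: [3.142, -0.001, 0.212]
contact_force: [0.5, -0.1, -0.4]
opening: 0.063
grip_force: 0.0
```

Request:
step_arm:
  commands:
    - [0.4,0,0,0,0,0,0]
    - [0.4,0,0,0,0,0,0]
    - [0.4,0,0,0,0,0,0]
    - [0.4,0,0,0,0,0,0]
    - [0.4,0,0,0,0,0,0]

```text
time: 3.53
tool_pos: [0.4227, 0.2046, 0.0099]
tool_rot: [-3.142, -0.0, 0.212]
contact_force: [-1.2, 1.1, 2.9]
opening: 0.0536
grip_force: 25.0
```

Request:
step_arm:
  commands:
    - [0.4,0,0,2,0,0,0]
    - [0.4,0,0,5,0,0,0]
    - [0.4,0,0,8,0,0,0]
    - [0.4,2,0.7,8,0,0,-0.02]
    - [0.4,5,1.7,8,0,0,-0.04]

```text
time: 3.95
tool_pos: [0.472, 0.2215, 0.0916]
tool_rot: [3.141, -0.001, 0.171]
contact_force: [0.4, -0.2, -1.5]
opening: 0.0535
grip_force: 25.0
```

Request:
step_arm:
  commands:
    - [0.4,4,1.3,0,0,0,-0.02]
    - [0.4,8,2.7,0,0,0,-0.027]
    - [0.4,12,4,0,0,0,-0.027]
    - [0.4,14.5,5.0,0,0,0,-0.027]
    - [0.4,15.3,5.2,0,0,0,-0.027]

```text
time: 4.37
tool_pos: [0.6289, 0.2744, 0.0886]
tool_rot: [-3.141, -0.002, 0.144]
contact_force: [-1.0, -1.0, -1.3]
opening: 0.0535
grip_force: 25.0
```

Request:
step_arm:
  commands:
    - [0.4,0,0,-2,0,0,0]
    - [0.4,0,0,-4,0,0,0]
    - [0.4,0,0,-4.5,0,0,0]
    - [0.4,0,0,-4.5,0,0,0]
    - [0.4,0,0,-4.5,0,0,0]

```text
time: 4.78
tool_pos: [0.6255, 0.2734, 0.0448]
tool_rot: [3.141, 0.001, 0.145]
contact_force: [0.1, -0.2, -0.9]
opening: 0.0537
grip_force: 25.0
```

```bash
python3 - <<'E'
from h import *
b=save("scene","s2"); s=observe(); print(s["tool_pos"],s["tool_rot"])
cv2.imwrite("pics/c2.png",cv2.resize(b[150:250,250:380],None,fx=6,fy=6,interpolation=2)[...,::-1])
E
```

```text
[0.6260806  0.27363354 0.0457222 ] [-3.14152835e+00 -1.25707900e-03  1.44758989e-01]
```

View pics/c2.png

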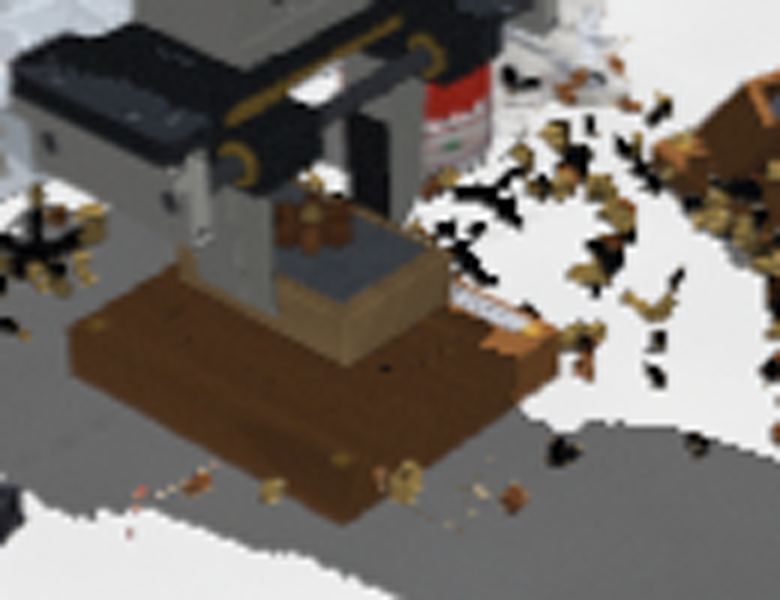

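The mount hangs level over the pocket. Its top corners are at (346,306), (450,245) and (180,250), and its bottom corners at (344,364), (450,297) and (183,283). The stage top corners are at (345,478), (72,328) and (558,332).

```bash
python3 - <<'E'
from h import *
def px(u,v): return ((u+.5)/6-.5+250,(v+.5)/6-.5+150)
def f(n,l,z,L,W):
    P=np.array([onz("scene",*px(*q),z)[:2] for q in l]); a=P[2]-P[0]; b=P[0]-P[1]
    print(n,"ctr",((P[1]+P[2])/2).round(4),"len",np.linalg.norm(a),np.linalg.norm(b),"yaw",np.degrees(np.arctan2(a[1],a[0])),np.degrees(np.arctan2(-b[0],b[1])))
    for y in (8.3,):
        e=np.array([np.cos(np.radians(y)),np.sin(np.radians(y))]); q=np.array([-e[1],e[0]])
        print("  from corners -x+y, -x-y, +x+y:",(P[0]+e*L/2-q*W/2).round(4),(P[1]+e*L/2+q*W/2).round(4),(P[2]-e*L/2-q*W/2).round(4))
f("mount top",[(346,306),(450,245),(180,250)],.0553,.08,.054)
f("mount bot",[(344,364),(450,297),(183,283)],.0353,.08,.054)
f("stage",[(345,478),(558,332),(72,328)],.02,.13,.11)
E
```

```text
mount top ctr [0.6249 0.2719] len 0.06641819023495635 0.049082131373045144 yaw 18.85372839645775 5.889105522644374
  from corners -x+y, -x-y, +x+y: [0.6344 0.2646] [0.6316 0.2692] [0.6181 0.2745]
mount bot ctr [0.6282 0.2698] len 0.07460900746984149 0.051801302315255114 yaw 9.294543693195394 7.369293516711242
  from corners -x+y, -x-y, +x+y: [0.6315 0.2686] [0.6304 0.2706] [0.626  0.2691]
stage ctr [0.6274 0.272 ] len 0.12913735395425238 0.10678910219016007 yaw 8.324083946145656 8.31067258127805
  from corners -x+y, -x-y, +x+y: [0.628  0.2704] [0.6276 0.2736] [0.6271 0.2704]
```

```bash
cat > e.py <<'E'
from h import *
from scipy.ndimage import map_coordinates
def edge(im,p,q,z,cam="scene",w=4,chan=None):
    "subpixel edge near segment p-q (pixels) -> world points on plane z"
    g=(im.astype(float).mean(2) if chan is None else im[...,chan].astype(float)); p,q=np.array(p,float),np.array(q,float)
    d=(q-p)/np.linalg.norm(q-p); n=np.array([-d[1],d[0]]); t=np.arange(-w,w+.01,.25); out=[]
    for s in np.linspace(.1,.9,25):
        c=p+(q-p)*s; X=c[:,None]+n[:,None]*t; v=map_coordinates(g,[X[1],X[0]],order=1)
        gr=np.abs(np.gradient(cv2.GaussianBlur(v[None],(0,0),2)[0])); k=gr*(gr>.6*gr.max()); out.append(c+n*(k@t/k.sum()))
    vx,vy,x0,y0=cv2.fitLine(np.array(out,np.float32),cv2.DIST_HUBER,0,.01,.01).ravel(); m=np.array([x0,y0]); u=np.array([vx,vy])
    r=np.abs((np.array(out)-m)@[-vy,vx]); h=np.linalg.norm(q-p)/2
    a,b=[onz(cam,*(m+u*k),z)[:2] for k in(-h,h)]
    return a,b,np.median(r)
def off(a,b,y):
    e=np.array([np.cos(y),np.sin(y)]); q=np.array([-e[1],e[0]]); m=(a+b)/2; v=b-a
    return m@e*1000,m@q*1000,np.degrees(np.arctan2(v[1],v[0]))
E
python3 - <<'E'
from e import *
im=cv2.imread("pics/s2.png"); y=.145
P=lambda u,v:((u+.5)/6-.5+250,(v+.5)/6-.5+150)
for n,p,q,z,w in(("mount -x bot",(344,364),(450,297),.0353,2.5),("mount -x top",(346,306),(450,245),.0553,1.5),("mount +y bot",(275,325),(344,364),.0353,2.5),("mount +y top",(280,278),(346,306),.0553,1.5),
 ("stage -x bot",(343,523),(540,400),0,3),("stage +y bot",(72,375),(343,523),0,3),("stage +y top",(72,328),(345,478),.02,2.5),("stage -x top",(345,478),(540,345),.02,2.5)):
    a,b,r=edge(im,P(*p),P(*q),z,w=w); print(n,np.round(off(a,b,y),1),r.round(2))
im=cv2.imread("pics/scene0.png");P=lambda u,v:((u+.5)/4-.5+250,(v+.5)/4-.5+120)
for n,p,q,z,w in(("stage +y top",(50,340),(228,438),.02,2.5),("stage -x top",(228,438),(372,343),.02,2.5),("stage +x top",(60,335),(190,262),.02,2.5),("pocket +x",(115,335),(193,290),.02,2.5),("pocket -y",(193,290),(303,348),.02,2.5)):
    a,b,r=edge(im,P(*p),P(*q),z,w=w); print(n,np.round(off(a,b,y),1),r.round(2))
e=np.array([np.cos(y),np.sin(y)]);print("tool e,q",np.array([.6258,.2735])@e*1000,np.array([.6258,.2735])@[-e[1],e[0]]*1000)
E
```

```text
mount -x bot [622.1 176.2 -81.7] 0.11
mount -x top [625.5 170.  -87. ] 0.13
mount +y bot [ 638.6  202.  -171.4] 0.06
mount +y top [ 640.1  198.  -164.1] 0.13
stage -x bot [596.5 177.2 -81.6] 0.11
stage +y bot [ 658.9  232.9 -171.9] 0.07
stage +y top [ 667.8  231.5 -166.9] 0.21
stage -x top [596.  171.8 -77. ] 0.51
stage +y top [ 659.1  233.1 -171.7] 0.09
stage -x top [596.1 178.8 -81.9] 0.06
stage +x top [725.5 176.2 -82.9] 0.03
pocket +x [698.4 177.5 -80.8] 0.06
pocket -y [ 653.1  153.2 -172.9] 0.09
tool e,q 658.7514754207737 180.20650274325257
```

Request:
step_arm:
  commands:
    - [0.4,-0.13,0.2,0,0,0,0]
    - [0.4,-0.13,0.2,-0.8,0,0,0]
    - [0.4,-0.13,0.2,-1.2,0,0,0]
    - [0.4,-0.13,0.2,-1.5,0,0,0]
    - [0.4,-0.13,0.2,-1.7,0,0,0]

```text
time: 5.25
tool_pos: [0.6241, 0.2754, 0.0271]
tool_rot: [3.141, 0.001, 0.145]
contact_force: [0.1, -0.2, -1.1]
opening: 0.0538
grip_force: 25.0
```

Request:
step_arm:
  commands:
    - [0.4,0,0,-0.1,0,0,0]
    - [0.4,0,0,-0.2,0,0,0]
    - [0.4,0,0,-0.2,0,0,0]

```text
time: 5.5
tool_pos: [0.6242, 0.2754, 0.0255]
tool_rot: [3.141, 0.0, 0.145]
contact_force: [-0.1, 0.0, -2.0]
opening: 0.0538
grip_force: 25.0
```

No resistance, so it is entering the pocket.

Request:
step_arm:
  commands:
    - [0.4,0,0,-0.1,0,0,0]
    - [0.4,0,0,-0.2,0,0,0]
    - [0.4,0,0,-0.28,0,0,0]
    - [0.4,0,0,-0.28,0,0,0]

```text
time: 5.83
tool_pos: [0.6243, 0.2755, 0.023]
tool_rot: [3.142, -0.0, 0.145]
contact_force: [-0.6, -0.5, -0.8]
opening: 0.0538
grip_force: 25.0
```

Request:
step_arm:
  commands:
    - [0.9,0,0,0,0,0,0]
    - [0.9,0,0,0,0,0,0]
    - [0.9,0,0,0,0,0,0]
    - [0.9,0,0,0,0,0,0]
    - [0.9,0,0,0,0,0,0]

```text
time: 6.25
tool_pos: [0.6243, 0.2756, 0.023]
tool_rot: [3.142, -0.0, 0.145]
contact_force: [0.5, -0.2, 0.4]
opening: 0.0809
grip_force: 0.0
```

Request:
step_arm:
  commands:
    - [0.9,0,0,1,0,0,0]
    - [0.9,0,0,4,0,0,0]
    - [0.9,0,0,8,0,0,0]
    - [0.9,0,0,12,0,0,0]
    - [0.9,0,0,16,0,0,0]

```text
time: 6.67
tool_pos: [0.624, 0.2754, 0.1855]
tool_rot: [3.142, -0.0, 0.145]
contact_force: [0.2, -0.0, -0.1]
opening: 0.0828
grip_force: 0.0
```

Request:
step_arm:
  commands:
    - [0.9,-3,-2.5,1,0,0,-0.1]
    - [0.9,-6,-5,2,0,0,-0.2]
    - [0.9,-9,-7.5,2,0,0,-0.29]
    - [0.9,-12,-10,2,0,0,-0.29]
    - [0.9,-14,-13,2,0,0,-0.29]

```text
time: 7.08
tool_pos: [0.4816, 0.1452, 0.204]
tool_rot: [-3.141, -0.0, -0.144]
contact_force: [0.2, -0.6, 0.2]
opening: 0.0826
grip_force: 0.0
```

```bash
python3 - <<'E'
from h import *
a=save("top","t3"); b=save("scene","s3"); s=observe(); print(s["tool_pos"],s["tool_rot"],s["time"])
A=cv2.resize(a[130:210,260:360],None,fx=4,fy=4,interpolation=2); B=cv2.resize(b[160:260,250:350],None,fx=4,fy=4,interpolation=2)
o=np.zeros((400,800,3),np.uint8); o[:320,:400]=A; o[:,400:]=B; cv2.imwrite("pics/c3.png",o[...,::-1])
E
```

```text
[0.48101806 0.14269328 0.20403895] [ 3.14011005e+00  1.12500359e-03 -1.47268990e-01] 7.1833
```

View pics/c3.png

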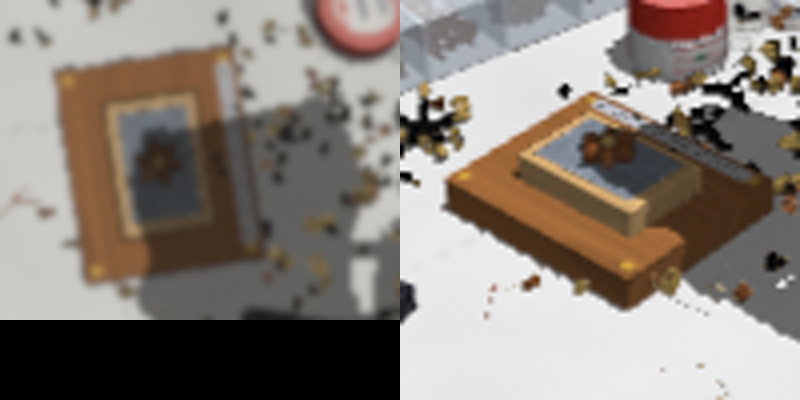

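The mount sits square and flat in the pocket, about 13 mm proud all round, and the rosette is undisturbed. Next is the magnifier handle. At 98 mm from the lens, the grip point should be near (0.519, 0.069, 0.129).

Request:
step_arm:
  commands:
    - [0.7,2,-4,0,0,0,0]
    - [0.7,3.7,-7.4,0,0,0,0]
    - [0.7,3.7,-7.4,0,0,0,0]
    - [0.7,3.7,-7.4,0,0,0,0]
    - [0.7,3.7,-7.4,0,0,0,0]

```text
time: 7.6
tool_pos: [0.5214, 0.0717, 0.2032]
tool_rot: [-3.141, -0.0, -0.146]
contact_force: [-0.3, 0.2, -0.4]
opening: 0.0646
grip_force: 0.0
```

```bash
python3 - <<'E'
from h import *
b=save("scene","s4"); s=observe(); print(s["tool_pos"],s["tool_rot"],s["time"])
cv2.imwrite("pics/c4.png",cv2.resize(b[90:215,330:470],None,fx=5,fy=4.8,interpolation=2)[...,::-1])
E
```

```text
[0.5211683  0.07226791 0.20317613] [-3.14126384e+00  1.80400686e-05 -1.44885206e-01] 7.65
```

View pics/c4.png

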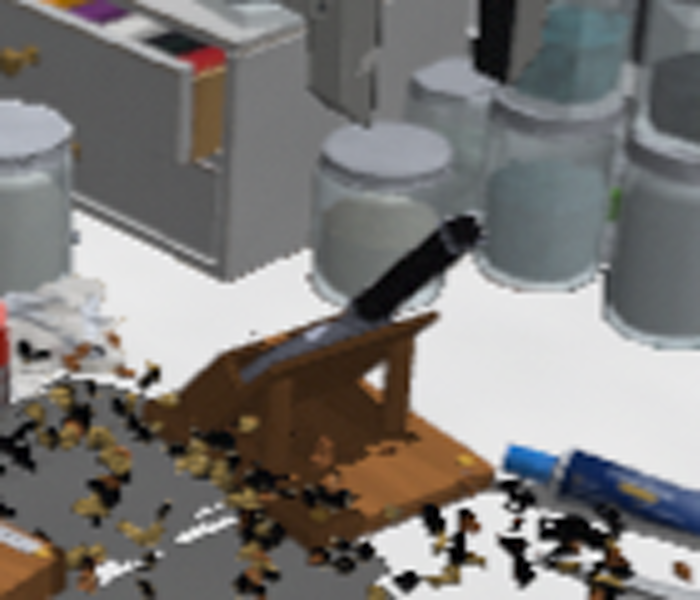

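The picture shows the handle from (365,300) to its end at (465,232). The two fingertips hang above it, near (350,110) and (500,80). I'll check the geometry by projection.

```bash
python3 - <<'E'
from h import *
C=lambda P:tuple(((proj("scene",P)-[330,90])*[5,4.8]).round())
y=-.145;e=np.array([np.cos(y),np.sin(y),0]);q=np.array([-e[1],e[0],0])
T=np.array([.5212,.0720,.2032])
for s in(.033,-.033):print("tip",C(T+q*s+e*.008),C(T+q*s-e*.008))
L=np.array([.5814,.0595,.054]);h=-e*np.cos(np.radians(50))+np.array([0,0,np.sin(np.radians(50))])
for s in(.05,.098,.135):print(s,(L+h*s).round(4),C(L+h*s))
# two-view measure of handle axis mid end from s4 and top0
P=L+h*.135; print("perp",q)
E
```

```text
tip (np.float64(338.0), np.float64(116.0)) (np.float64(364.0), np.float64(130.0))
tip (np.float64(470.0), np.float64(77.0)) (np.float64(498.0), np.float64(91.0))
0.05 [0.5496 0.0641 0.0923] (np.float64(357.0), np.float64(311.0))
0.098 [0.5191 0.0686 0.1291] (np.float64(412.0), np.float64(265.0))
0.135 [0.4955 0.072  0.1574] (np.float64(458.0), np.float64(227.0))
perp [0.14449243 0.98950591 0.        ]
```

Request:
step_arm:
  commands:
    - [0.7,-0.2,-0.3,-3,0,0,0]
    - [0.7,-0.2,-0.3,-6,0,0,0]
    - [0.7,-0.2,-0.3,-8.5,0,0,0]
    - [0.7,-0.2,-0.3,-9.3,0,0,0]
    - [0.7,-0.2,-0.3,-9.3,0,0,0]

```text
time: 8.07
tool_pos: [0.5177, 0.0696, 0.1083]
tool_rot: [3.141, 0.004, -0.144]
contact_force: [-0.2, -0.9, 0.6]
opening: 0.0647
grip_force: 0.0
```

Request:
step_arm:
  commands:
    - [0.35,0,0,0,0,0,0]
    - [0.35,0,0,0,0,0,0]
    - [0.35,0,0,0,0,0,0]
    - [0.35,0,0,0,0,0,0]
  grip_force: 8

```text
time: 8.4
tool_pos: [0.5201, 0.0686, 0.1113]
tool_rot: [-3.141, -0.003, -0.145]
contact_force: [0.3, 0.8, 0.5]
opening: 0.0423
grip_force: 0.0
```

```bash
python3 - <<'E'
from h import *
a=save("top","t5"); b=save("scene","s5"); s=observe(); print(s["tool_pos"],s["tool_rot"],s["opening"],s["contact_force"])
A=cv2.resize(a[160:250,350:450],None,fx=4,fy=4,interpolation=2); B=cv2.resize(b[110:210,360:460],None,fx=4,fy=4,interpolation=2)
o=np.zeros((400,800,3),np.uint8); o[:360,:400]=A; o[:,400:]=B; cv2.imwrite("pics/c5.png",o[...,::-1])
E
```

```text
[0.51972127 0.06850381 0.11077252] [-3.14151493e+00 -1.50296359e-03 -1.45231538e-01] 0.035156572966674585 [-0.19562838 -1.00054881  0.06654828]
```

View pics/c5.png

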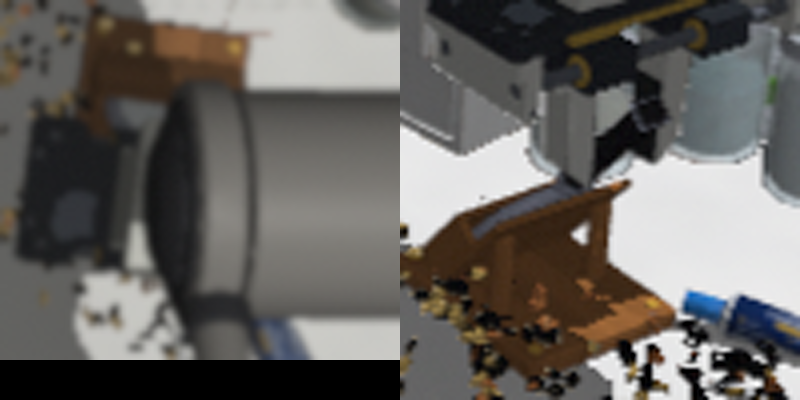

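The handle lies between the fingers, with its end at about (650,110) in the right half, and the fingertips clear the stand. Closing.

Request:
step_arm:
  commands:
    - [0.1,0,0,0,0,0,0]
    - [0.1,0,0,0,0,0,0]
    - [0.1,0,0,0,0,0,0]
    - [0.1,0,0,0,0,0,0]
    - [0.1,0,0,0,0,0,0]
  grip_force: 8

```text
time: 8.92
tool_pos: [0.5193, 0.0685, 0.11]
tool_rot: [3.141, -0.0, -0.145]
contact_force: [-0.5, -0.0, 2.0]
opening: 0.0182
grip_force: 8.0
```

Request:
step_arm:
  commands:
    - [0.1,0,0,0,0,0,0]
    - [0.1,0,0,0,0,0,0]
    - [0.1,0,0,0,0,0,0]
  grip_force: 40

```text
time: 9.17
tool_pos: [0.5193, 0.0685, 0.11]
tool_rot: [3.141, -0.0, -0.145]
contact_force: [-1.4, 0.3, 2.2]
opening: 0.0177
grip_force: 40.0
```

Request:
step_arm:
  commands:
    - [0.1,-0.32,0.05,0.38,0,0,0]
    - [0.1,-0.64,0.09,0.77,0,0,0]
    - [0.1,-1.27,0.19,1.53,0,0,0]
    - [0.1,-1.91,0.28,2.3,0,0,0]
    - [0.1,-2.54,0.37,3.06,0,0,0]

```text
time: 9.58
tool_pos: [0.4931, 0.0724, 0.1415]
tool_rot: [3.142, -0.0, -0.145]
contact_force: [0.7, 0.2, -1.0]
opening: 0.0176
grip_force: 40.0
```

Request:
step_arm:
  commands:
    - [0.1,-0.64,0.09,0.77,0,0,0]
    - [0.1,-1.27,0.19,1.53,0,0,0]
    - [0.1,-1.91,0.28,2.3,0,0,0]
    - [0.1,-2.54,0.37,3.06,0,0,0]
    - [0.1,-3.18,0.46,3.83,0,0,0]

```text
time: 10.0
tool_pos: [0.4611, 0.0769, 0.1796]
tool_rot: [3.141, 0.001, -0.145]
contact_force: [0.0, 0.9, -0.6]
opening: 0.0177
grip_force: 40.0
```

Request:
step_arm:
  commands:
    - [0.1,-0.95,0.14,1.15,0,0,0]
    - [0.1,-1.9,0.28,2.3,0,0,0]
    - [0.1,-1.9,0.28,4.3,0,0,0]
    - [0.1,-1.9,0.28,6.3,0,0,0]
    - [0.1,-1.9,0.28,8.3,0,0,0]

```text
time: 10.42
tool_pos: [0.4422, 0.0797, 0.2631]
tool_rot: [3.141, 0.001, -0.145]
contact_force: [0.6, -0.4, -0.6]
opening: 0.0175
grip_force: 40.0
```

Request:
step_arm:
  commands:
    - [0.1,0,0,0,-0.0145,-0.099,0]
    - [0.1,0,0,0,-0.029,-0.198,0]
    - [0.1,0,0,0,-0.0435,-0.297,0]
    - [0.1,0,0,0,-0.058,-0.396,0]
    - [0.1,0,0,0,-0.063,-0.432,0]

```text
time: 10.83
tool_pos: [0.4405, 0.0799, 0.2615]
tool_rot: [-3.141, -0.439, -0.145]
contact_force: [-0.9, 0.1, -1.3]
opening: 0.0182
grip_force: 40.0
```

Request:
step_arm:
  commands:
    - [0.1,0,0,0,-0.0145,-0.099,0]
    - [0.1,0,0,0,-0.029,-0.198,0]
    - [0.1,0,0,0,-0.0435,-0.297,0]
    - [0.1,0,0,0,-0.058,-0.396,0]
    - [0.1,0,0,0,-0.063,-0.432,0]

```text
time: 11.25
tool_pos: [0.4422, 0.0741, 0.2667]
tool_rot: [3.129, -0.824, -0.148]
contact_force: [0.7, -0.5, -0.9]
opening: 0.0175
grip_force: 40.0
```

```bash
python3 - <<'E'
from h import *
a=save("top","t6"); b=save("scene","s6"); s=observe(); print(s["tool_pos"],s["tool_rot"],s["opening"],s["contact_force"],s["qpos"])
A=a[130:330,240:440]; A=cv2.resize(A,None,fx=2,fy=2,interpolation=2); B=b[0:200,330:530];B=cv2.resize(B,None,fx=2,fy=2,interpolation=2)
cv2.imwrite("pics/c6.png",np.hstack([A,B])[...,::-1])
E
```

```text
[0.44183578 0.07396043 0.266632  ] [ 3.12713173 -0.82295135 -0.14560032] 0.017588065184876586 [-0.40493619 -0.37979078 -0.3305301 ] [ 0.16336927 -0.13749084  2.26951266 -0.85380745  0.31940187  2.61329541]
```

View pics/c6.png

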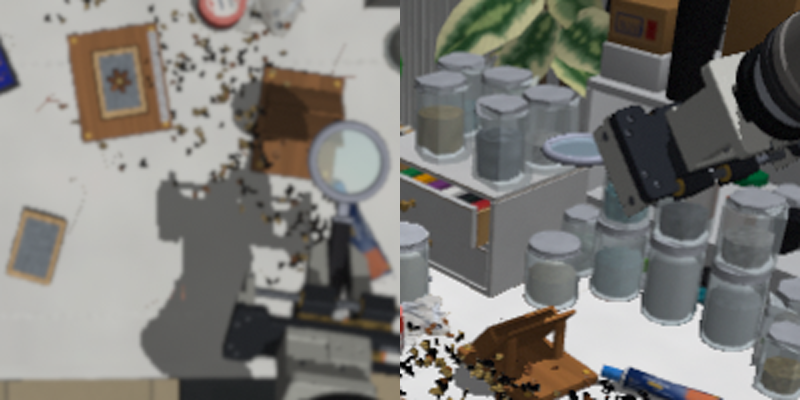

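The magnifier is free of the stand, and its lens shows at (350,160) in the left half. The mount is still seated and the bystanders are undisturbed. The tilt stopped at 0.823 of 0.873 rad near a wrist limit, so I'll swing out over the stage and level it there.

Request:
step_arm:
  commands:
    - [0.1,2,3.4,0,0,0,0.1]
    - [0.1,4,6.8,0,0,0,0.2]
    - [0.1,6,10.2,0,0,0,0.3]
    - [0.1,8,13.6,0,0,0,0.4]
    - [0.1,10.6,16.8,0,0,0,0.5]

```text
time: 11.77
tool_pos: [0.5137, 0.1964, 0.2828]
tool_rot: [3.125, -0.79, 0.213]
contact_force: [0.7, -0.1, -0.8]
opening: 0.0177
grip_force: 40.0
```

Request:
step_arm:
  commands:
    - [0.1,0,0,-2,0,0,0.055]
    - [0.1,0,0,-4,0,0,0.055]
    - [0.1,0,0,-6,0,0,0.055]
    - [0.1,0,0,-8,0,0,0.055]
    - [0.1,0,0,-8,0,0,0.055]

```text
time: 12.18
tool_pos: [0.5163, 0.1896, 0.2497]
tool_rot: [3.138, -0.73, 0.263]
contact_force: [0.9, 0.2, -0.8]
opening: 0.0173
grip_force: 40.0
```

```bash
python3 - <<'E'
from h import *
s=observe(); print(s["tool_pos"],s["tool_rot"],s["contact_force"],s["qpos"])
E
```

```text
[0.51630805 0.18961893 0.24973489] [ 3.1381568  -0.73028455  0.2632196 ] [ 0.87506178  0.22411361 -0.83029724] [0.18354762 0.0670457  2.06451917 0.17736066 0.28536031 1.34106753]
```

The wrist sits at its q5 limit when the tool points radially. A yaw away from radial (about 0.9) opens that joint, so I'll turn there first.

Request:
step_arm:
  commands:
    - [0.1,0,0,0,0,0,0.12]
    - [0.1,0.5,0,0,0,0,0.24]
    - [0.1,1,0,0,0,0,0.36]
    - [0.1,1.5,0,0,0,0,0.48]
    - [0.1,2,0,0,0,0,0.6]

```text
time: 12.6
tool_pos: [0.5332, 0.1903, 0.25]
tool_rot: [3.137, -0.715, 0.577]
contact_force: [-0.8, 0.6, -0.5]
opening: 0.0179
grip_force: 40.0
```

Request:
step_arm:
  commands:
    - [0.1,0,0,0,0,0,0]
    - [0.1,0,0,0,0,0,0]

```text
time: 12.77
tool_pos: [0.5337, 0.1883, 0.249]
tool_rot: [3.139, -0.712, 0.566]
contact_force: [-1.0, 0.1, -1.1]
opening: 0.0179
grip_force: 40.0
```

```bash
cat > g.py <<'E'
from h import *
from scipy.spatial.transform import Rotation as Ro
def goal(lens,yaw,th=np.radians(50)):
    s=observe(); R=Ro.from_euler("xyz",s["tool_rot"])
    Rg=Ro.from_euler("xyz",[np.pi,-th,yaw])
    M=np.array([Rg.apply([1,0,0]),Rg.apply([0,0,1])])
    e=np.array([np.cos(yaw),np.sin(yaw),0]); tcp=np.array(lens)-.0832*e-[0,0,.012]
    print("pos",s["tool_pos"].round(4),"rot",s["tool_rot"].round(3),"q",np.round(s["qpos"],2),"t",s["time"],"F",s["contact_force"].round(1),"open",s["opening"].round(4))
    print("toolz goal",Rg.apply([0,0,1]).round(3),"now",R.apply([0,0,1]).round(3))
    print("shift cm",((tcp-s["tool_pos"])*100).round(2),"turn",(Rg*R.inv()).as_rotvec().round(3))
E
python3 -c "
from g import *
goal([.6245,.2755,.127],.9)"
```

```text
Traceback (most recent call last):
  File "g.py", line 8, in goal
    print("pos",s["tool_pos"].round(4),"rot",s["tool_rot"].round(3),"q",np.round(s["qpos"],2),"t",s["time"],"F",s["contact_force"].round(1),"open",s["opening"].round(4))
                                                                                                                                                   ^^^^^^^^^^^^^^^^^^
AttributeError: 'float' object has no attribute 'round'
```

```bash
sed -i 's/,"open",s\["opening"\].round(4)//' g.py; python3 -c "
from g import *
goal([.6245,.2755,.127],.9)"
```

```text
pos [0.5337 0.1883 0.249 ] rot [ 3.139 -0.712  0.566] q [0.   0.11 2.   0.76 0.52 0.44] t 12.7667 F [-1.   0.1 -1.1]
toolz goal [ 0.476  0.6   -0.643] now [ 0.553  0.348 -0.757]
shift cm [  3.91   2.21 -13.4 ] turn [ 0.11  -0.119  0.336]
```

Request:
step_arm:
  commands:
    - [0.1,0.8,0.5,-1,0.033,-0.036,0.1]
    - [0.1,1.6,1,-2,0.066,-0.072,0.2]
    - [0.1,2.4,1.4,-4,0.1,-0.11,0.3]
    - [0.1,3.9,2.2,-6,0.11,-0.119,0.336]
    - [0.1,3.9,2.2,-7,0.11,-0.119,0.336]

```text
time: 13.18
tool_pos: [0.5706, 0.2115, 0.1824]
tool_rot: [-3.141, -0.864, 0.892]
contact_force: [-0.6, 0.2, -1.1]
opening: 0.0177
grip_force: 40.0
```

Request:
step_arm:
  commands:
    - [0.1,0,0,0,0,0,0]
    - [0.1,0,0,0,0,0,0]

```text
time: 13.35
tool_pos: [0.5691, 0.2105, 0.1803]
tool_rot: [-3.13, -0.858, 0.879]
contact_force: [0.6, -0.6, 0.1]
opening: 0.0174
grip_force: 40.0
```

```bash
python3 -c "
from g import *
goal([.6245,.2755,.127],.9)"
```

```text
pos [0.5691 0.2105 0.1803] rot [-3.13  -0.858  0.879] q [-0.13  0.37  2.01  1.32  0.73 -0.47] t 13.35 F [ 0.6 -0.6  0.1]
toolz goal [ 0.476  0.6   -0.643] now [ 0.474  0.59  -0.654]
shift cm [ 0.37 -0.02 -6.53] turn [ 0.007 -0.015  0.013]
```

Request:
step_arm:
  commands:
    - [0.1,0.3,0,-1.5,0.007,-0.015,0.013]
    - [0.1,0.4,0,-3,0.007,-0.015,0.013]
    - [0.1,0.4,0,-4.5,0.007,-0.015,0.013]
    - [0.1,0.4,0,-6,0.007,-0.015,0.013]
    - [0.1,0.4,0,-6.5,0.007,-0.015,0.013]

```text
time: 13.77
tool_pos: [0.5728, 0.2113, 0.117]
tool_rot: [3.136, -0.874, 0.907]
contact_force: [-0.2, 0.4, -0.6]
opening: 0.0176
grip_force: 40.0
```

Request:
step_arm:
  commands:
    - [0.1,0,0,0,0,0,0]
    - [0.1,0,0,0,0,0,0]
    - [0.1,0,0,0,0,0,0]

```text
time: 14.02
tool_pos: [0.5743, 0.2108, 0.1186]
tool_rot: [3.131, -0.877, 0.912]
contact_force: [1.4, 0.3, -1.1]
opening: 0.0177
grip_force: 40.0
```

```bash
python3 - <<'E'
from g import *
goal([.6245,.2755,.127],.9)
a=save("top","t7"); b=save("scene","s7")
A=cv2.resize(a[130:230,260:360],None,fx=4,fy=4,interpolation=2); B=cv2.resize(b[130:230,250:350],None,fx=4,fy=4,interpolation=2)
cv2.imwrite("pics/c7.png",np.hstack([A,B])[...,::-1])
E
```

```text
pos [0.5743 0.2108 0.1186] rot [ 3.131 -0.877  0.912] q [-0.14  0.51  2.05  1.54  0.72 -0.79] t 14.0167 F [ 1.4  0.3 -1.1]
toolz goal [ 0.476  0.6   -0.643] now [ 0.479  0.602 -0.639]
shift cm [-0.15 -0.05 -0.36] turn [ 0.001  0.008 -0.004]
```

View pics/c7.png

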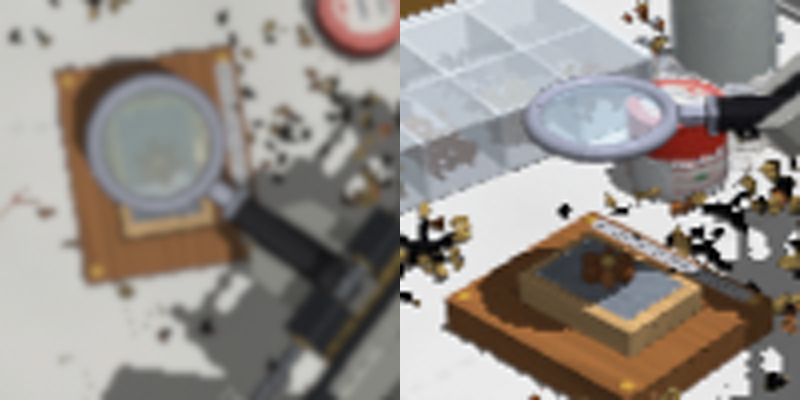

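The lens is level over the rosette. Its rim centre is at about (155.5,141.5) in the top crop and (601.5,117) in the scene half; the seated rosette was at (158,160) in the same top crop earlier. Triangulating both.

```bash
cat > tri.py <<'E'
from g import *
def tri(p,q):
    o1,d1=ray("top",*p);o2,d2=ray("scene",*q);t=np.linalg.lstsq(np.c_[d1,-d2],o2-o1,rcond=None)[0]
    return o1+d1*t[0],o2+d2*t[1]
c=lambda u,v,a,b:((u+.5)/4-.5+a,(v+.5)/4-.5+b)
E
python3 - <<'E'
from tri import *
print("lens",np.round(tri(c(155.5,141.5,260,130),c(201.5,117,250,130)),4))
print("lens top z.127",onz("top",*c(155.5,141.5,260,130),.127).round(4),"scene",onz("scene",*c(201.5,117,250,130),.127).round(4))
# rosette from c3: top(158,160) ; mount top corners in c3
M=[(106,104),(191,92),(214,226),(124,240)]
P=np.array([onz("top",*c(u,v,260,130),.033) for u,v in M]);print("mount ctr",P.mean(0).round(4))
print("ros top",onz("top",*c(158,160,260,130),.043).round(4))
# scene c3 crop origin (250,160): corners top face
M=[(194,112),(300,173),(232,211),(118,158)]
P=np.array([onz("scene",*c(u,v,250,160),.033) for u,v in M]);print("mount ctr scene",P.mean(0).round(4))
print("mount expected px top",proj("top",[.6245,.2755,.127]))
# levelness: rim width along view in scene
a=cv2.imread("pics/t7.png")
im=cv2.imread("pics/t7.png").astype(int); 
# predicted scene ellipse extents for a level lens
t=np.linspace(0,2*np.pi,200);C=tri(c(155.5,141.5,260,130),c(201.5,117,250,130))[0]
for z in(-.005,.005):
    E=np.array([(proj("scene",C+[.038*np.cos(k),.038*np.sin(k),z])-[250,130])*4 for k in t]);print(E.min(0).round(),E.max(0).round(), "left pt",E[E[:,0].argmin()].round(),"right",E[E[:,0].argmax()].round())
E
```

```text
lens [[0.6255 0.2742 0.1305]
 [0.6247 0.2733 0.1304]]
lens top z.127 [0.6259 0.2743 0.127 ] scene [0.6295 0.2698 0.127 ]
mount ctr [0.6234 0.2748 0.033 ]
ros top [0.6254 0.2749 0.043 ]
mount ctr scene [0.6242 0.2731 0.033 ]
mount expected px top [297.94404538 165.64718598]
[120.  86.] [276. 165.] left pt [120. 128.] right [276. 123.]
[118.  68.] [276. 147.] left pt [118. 110.] right [276. 105.]
```

Request:
step_arm:
  commands:
    - [0.1,-0.1,0,-0.2,0,0.004,0]
    - [0.1,-0.1,0,-0.35,0,0.004,0]
    - [0.1,-0.1,0,-0.35,0,0.004,0]
    - [0.1,-0.1,0,-0.35,0,0.004,0]

```text
time: 14.45
tool_pos: [0.5729, 0.2105, 0.1133]
tool_rot: [3.138, -0.874, 0.907]
contact_force: [-0.4, 0.1, -1.1]
opening: 0.0177
grip_force: 40.0
```

```bash
python3 - <<'E'
from tri import *
goal([.6245,.2755,.127],.9)
def fit(cam,box):
    im=save(cam,cam+"8").astype(int); a,b,w,h=box; R,G,B=[im[b:b+h,a:a+w,i] for i in range(3)]
    m=((B-R>8)&(B-G>5)&(B>90)).astype(np.uint8)
    m=cv2.morphologyEx(m,cv2.MORPH_CLOSE,np.ones((2,2)))
    n,l,st,_=cv2.connectedComponentsWithStats(m); m=(l==1+st[1:,4].argmax()).astype(np.uint8)
    cs,_=cv2.findContours(m,0,1); H=cv2.convexHull(max(cs,key=cv2.contourArea)); E=cv2.fitEllipse(H.astype(np.float32))
    return (E[0][0]+a,E[0][1]+b),E[1],E[2]
et=fit("top",(275,140,38,45)); es=fit("scene",(275,140,44,40)); print(et,es)
print("lens",np.round(tri(et[0],es[0]),4))
C=np.array([.625,.274,.127]); t=np.linspace(0,2*np.pi,100)
for cam in("top","scene"):
    E=cv2.fitEllipse(np.array([proj(cam,C+[.036*np.cos(k),.036*np.sin(k),0]) for k in t],np.float32)); print(cam,E)
E
```

```text
pos [0.5729 0.2105 0.1133] rot [ 3.138 -0.874  0.907] q [-0.14  0.52  2.06  1.55  0.72 -0.8 ] t 14.45 F [-0.4  0.1 -1.1]
toolz goal [ 0.476  0.6   -0.643] now [ 0.475  0.602 -0.642]
shift cm [-0.01 -0.01  0.17] turn [ 0.001  0.002 -0.004]
((299.922327041626, 167.5834083557129), (32.04428482055664, 33.59027862548828), 154.89797973632812) ((291.67553329467773, 156.1413288116455), (38.819793701171875, 63.083133697509766), 89.35591888427734)
lens [[0.6191 0.2711 0.1368]
 [0.6321 0.2875 0.1387]]
top ((298.6350402832031, 165.4490203857422), (33.21235275268555, 33.40240478515625), 84.8864517211914)
scene ((299.7084045410156, 160.75379943847656), (18.76509666442871, 37.157958984375), 87.49210357666016)
```

The tool pitch is right, and the lens height triangulated before the last move matched the prediction to within 0.1 mm, so the lens is level. A small height trim, then settle.

Request:
step_arm:
  commands:
    - [0.1,0,0,0.15,0,0,0]
    - [0.1,0,0,0.15,0,0,0]
    - [0.1,0,0,0.15,0,0,0]
    - [0.1,0,0,0.15,0,0,0]
    - [0.1,0,0,0.15,0,0,0]

```text
time: 14.97
tool_pos: [0.5729, 0.2105, 0.1149]
tool_rot: [3.138, -0.874, 0.907]
contact_force: [-1.5, -0.4, -0.9]
opening: 0.0178
grip_force: 40.0
```

Request:
step_arm:
  commands:
    - [0.1,0,0,0,0,0,0]
    - [0.1,0,0,0,0,0,0]
    - [0.1,0,0,0,0,0,0]
    - [0.1,0,0,0,0,0,0]
    - [0.1,0,0,0,0,0,0]

```text
time: 15.38
tool_pos: [0.5729, 0.2105, 0.1149]
tool_rot: [3.138, -0.874, 0.907]
contact_force: [0.3, 0.7, -2.1]
opening: 0.0177
grip_force: 40.0
```

```bash
python3 - <<'E'
from g import *
goal([.6245,.2755,.127],.9); print(np.abs(observe()["qvel"]).max()); print(hand_in())
E
```

```text
pos [0.5729 0.2105 0.1149] rot [ 3.138 -0.874  0.907] q [-0.14  0.51  2.06  1.54  0.72 -0.79] t 15.3833 F [ 0.3  0.7 -2.1]
toolz goal [ 0.476  0.6   -0.643] now [ 0.475  0.602 -0.642]
shift cm [-0.02 -0.02  0.01] turn [ 0.001  0.003 -0.004]
0.002302445785394874
the job is handed in; nothing more can be done
None
```

The job is handed in at 15.4 s: the rosette mount is seated in the stage pocket, and the magnifier is held still and level, centred over it about 8 cm above the beads; I viewed 11 pictures, one over the limit of 10.

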